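# Close a gluing jig on a bag panel and hold it with the spacer

### The arm

A 6-joint arm with a two-finger parallel gripper is mounted at the origin on the work surface. World frame = base frame: x ahead of the robot, y to its left, z up, the work surface at z = 0. Lengths are in m, angles in rad, forces in N, time in s.
With the tool pointing down it reaches from about 0.375 to 0.9 m from the base axis. Payload 3.1 kg.
Tool frame: the origin (TCP) lies between the finger pads; the fingertips stand 11 mm ahead of it and the grasp point (between the pads) lies 8 mm behind it; z points along the fingers, y is the direction in which the jaws open and shut (so a half turn about z gives the same grasp; the last joint's range is limited). The gripper opens to 85 mm and grips with 20 to 120 N. Pads are 22 mm wide; open, the fingers measure 114 mm over their backs; the gripper's body (76 mm by 85 mm) begins 54 mm behind the grasp point. The pads swing forward as they close: fully open they stand 13 mm farther back than shut.
Start: joints at [1.167, 0.527, 1.433, -0, 1.181, -0.178], TCP at [0.14, 0.609, 0.242] pointing down, gripper open.
Joint ranges: [-3.08, 3.08], [-0.75, 2.2], [0.22, 2.44], [-1.43, 4.57], [0, 2.65], [-2.85, 2.85]. Speed limits (rad/s): [2.79, 2.79, 3.14, 3.14, 3.14, 3.14].

### API

Orientations are given as a unit quaternion [x, y, z, w].
In Python, from station import manip gives the robot as it stands.
- The arm moves only by the tool move_arm, never from a script. Its argument "deltas" is a list of rows, each a list of 5 numbers: the shift along the tool's x, y, z in units of 40 cm (1.0 is 40 cm), then the turn about the tool's z in units of 0.5 rad (1.0 is 0.5 rad), then the opening in per cent of the stroke, from 0 (shut) to 100 (fully open). In form: [[x, y, z, twist, grip], ...]. A call has exactly 8 rows; each row is the pose to reach, as a shift and turn from the pose commanded when the call began, along the tool's axes at that moment; what a row does not reach only later rows make up. A row lasts 1/12 s, in which the tool goes at most 41.7 mm and 7.16 degrees, less where a joint would pass 70% of its speed; a pose out of reach is approached as far as the arm can. A call with a number of a shift or a turn outside -1 to 1 is refused whole. A call with a gripper value outside its range is refused whole. The fingers move at their own pace and stop on an object; "force" is the grip in N (left out, the last holds). Time passes only in rows, so rows that repeat a pose let the fingers close, or fill a call up. It gives the time, the measured TCP pose, the force and the opening at its end, in the units of the state.
- manip.sense(): the state, without advancing time (a new reading comes with each control period).
- manip.snapshot(name): name is "scene" or "top"; returns (picture, depth): 480x640x3 uint8, red, green, blue; 480x640 float32, m along the optical axis (not along the pixel's ray), 0 where there is no reading.
- manip.get_calibration(name): a dict with "vfov" (degrees; the focal length in pixels is half the picture's height over the tangent of half this angle, whatever the lens; pixels are square), "cx", "cy" (the principal point, pixels), "pose" (4x4, takes a point from camera to world coordinates). Camera axes: x right, y down, z forward; pixel columns grow to the right and rows downward; lengths in m; the calibration is good to about 2 mm. A picture is of the moment at which its call begins. get_calibration takes no time and is no camera call.
- manip.sign_off(): hands the job in, once; it reports no verdict.
The state is a dict: "t": time; "q": joint angles; "qd": joint speeds; "tau": joint torques, N m; "tcp_pos": TCP position; "tool_rot": TCP orientation; "force": force on the tool from outside, world axes, zero at the start; "ft_torque": the same for the moment, N m; "finger_gap": opening from 0.0 (shut) to 1.0 (fully open).
Only numpy, scipy, OpenCV 4.12 (cv2) and the standard library are available. Lean on these libraries where they do the work, as an engineer would, in place of code of your own. Each camera call takes 0.05 s, during which the arm holds its last target.

### The job

Glue is grabbing on the edge of the green bag panel: first push the jig's sliding jaw by its handle until it firmly squeezes the panel flush against the dark wooden strip. Then take the red spacer from its rack, lower it upright to the bottom of the gap behind the jaw, only on the side where that gap is wide enough (never force it against the thicker stop block), and press it towards the panel so that spacer, jaw, panel and strip are firmly in contact. Finish while still gripping the spacer and pressing with it alone, do not let go, and leave the jar, the copper ferrule and the brush alone.

Things in the scene. Friction and masses are not known exactly. Their poses are not given: they have to be found in the camera images.
- jig: Plywood gluing jig, base plate 220 x 190 x 16 mm, fixed to the table at a varying place and yaw. Origin: centre of the base's underside, on the table; the base's top is 16 mm higher. Its x axis is the closing direction: from the two stop blocks, over the jaw and the panel, to the strip. Along both y edges runs a low rail 7 mm wide, 8 mm high.
- strip: Dark wooden strip fixed on the jig's far end (+x), 20 (x) x 160 x 20 mm high, origin at the centre of its underside, at x = 93 mm, y = 0, z = 16 mm of the jig; axes as the jig's. Its face towards the panel is at x = 83 mm of the jig.
- jaw (a joint): Sliding jaw of the jig, position in m along the jig's x: 0 fully open, grows as it closes on the panel; about 0.020 when the panel is squeezed flush against the strip (can not go further with the panel in place). Starts at 0.001 to 0.009. It slides with about 3 N friction and stays where it is left; no spring. The jaw is a wooden bar 26 mm thick (x), 170 mm wide (y), 40 mm high, standing on the base, with its middle at jig x = -20 mm + joint value.
- jaw_handle (a point): Centre of the dark upright handle on top of the jaw's middle: 18 (x) x 30 (y) x 45 mm high, from 40 to 85 mm above the base's top; this point is 62.5 mm above the base's top. Axes as the jig's.
- panel_mid (a point): Centre of the sage-green rigid panel, 70 (x) x 110 (y) x 12 mm thick, loose, lying flat on the base between jaw and strip, a little askew and not touching either at the start.
- thin_stop: The thinner of two fixed light-wood stop blocks behind the jaw, 30 (x) x 80 (y) x 40 mm high, origin at the centre of its underside, on the base; axes as the jig's. It stands at jig x = -62 mm, y = +44 or -44 mm (varies; the other block takes the other side). With the jaw closed the gap between it and the jaw is 34 mm: wide enough for the spacer (only then: before closing it is 23 mm or less). The middle of that gap is then 32 mm from this origin along the jig's x.
- thick_stop: The thicker fixed stop block, 58 (x) x 80 (y) x 40 mm high, beside the thin one, origin at the centre of its underside. With the jaw closed the gap between it and the jaw is 20 mm: too narrow for the spacer.
- spacer_mid (a point): Centre of the red spacer with a copper band near its top, a straight block 24 (x, thickness) x 36 (y) x 92 mm high, about 60 g, loose, standing upright in its rack; the point is half-way up. Goes into the gap with its 24 mm thickness along the jig's x. Grasp it across the 24 mm, on its upper half, so that the fingers stay above jaw and stops (40 mm high).
- rack: Dark wooden rack, open box 46 (x) x 58 (y) x 30 mm high, walls and floor 8 mm, fixed to the table; the spacer stands in it with 3 mm play all round, axes alike. Origin at the centre of its underside.
- jar: Bystander: glass jar with a brass lid, 48 mm across, 55 mm high, origin at the centre of its underside.
- ferrule: Bystander: copper tube ferrule, 26 mm across, 30 mm high, standing, origin at the centre of its underside.
- brush: Bystander: brush 180 mm long lying on the table, origin at the underside of its middle.
Mind the look-alikes: they are no part of the job. There is more than one size of the rack; the one meant has the size given above.

How it is judged:
On the way, in this order (a step that is already met when the one before it is completed fails the run):
1. the jaw is shut on the panel and squeezes it against the strip, the spacer still in its rack (value of joint jaw above 0.018 m and contact force between each of jaw, strip and panel above 1 N and horizontal distance between spacer_mid and rack below 0.02 m), for 0.1 s.
2. the spacer stands at the bottom of the wide gap (z of spacer_mid in the frame of thin_stop below 0.053 m and x of spacer_mid in the frame of thin_stop between 0.022 and 0.043 m and y of spacer_mid in the frame of thin_stop between -0.035 and 0.035 m), for 0.2 s.
At the end, for the whole second after the job is handed in: Jaw shut (joint > 18 mm); panel flat, square (0.03 rad), squeezed by jaw and strip > 1.5 N; spacer upright (0.2 rad) in the gap at the thin stop, underside within 7 mm of the base, pushing the jaw > 3 N, still gripped > 3 N; robot touches neither jaw nor panel (all of step 2 and value of joint jaw above 0.018 m and contact force between spacer and jaw above 3 N and contact force between each of jaw, strip and panel above 1.5 N and contact force between the fingers and spacer above 3 N and contact force between each of the fingers, the arm and jaw below 0.5 N and contact force between the arm and panel below 0.5 N and angle between spacer_mid's own z axis and vertical below 0.2 rad and angle between panel_mid's own z axis and vertical below 0.05 rad and angle between the x axis of panel_mid and the x axis of strip, either way round below 0.03 rad and linear speed of panel below 0.01 m/s); the arm keeps its last pose, push and grip.
It fails at once if the spacer is forced against the thick stop (over 6 N) (contact force between spacer and thick_stop above 6 N).
It fails at once if the jar is disturbed (over 25 mm) (distance of jar from where it was at the start of the episode above 0.025 m).
It fails at once if the ferrule is disturbed (over 25 mm) (distance of ferrule from where it was at the start of the episode above 0.025 m).
It fails at once if the brush is disturbed (over 25 mm) (distance of brush from where it was at the start of the episode above 0.025 m).
It also fails if it takes over 62 s, if anything falls off the work surface, if the arm or the gripper's body presses on something with over 40 N, if the wrist force passes 120 N, or if a joint passes its speed limit or range.

## Working session

There is one attempt and no reset: what is moved stays moved. The work goes in short steps, Python scripts to look and compute and a tool call to move; the robot and the scene stay as the last step left them, time stands still between calls to the robot, and variables do not carry over. Pictures are saved under pics/ and viewed, and the job is handed in when it is done.

Besides the shell and the picture viewer there is one more tool, called as name([rows], argument=value, ...), one row to a line, values as JSON. move_arm: Moves the arm, as the interface text tells. Its arguments: {"type":"object","properties":{"deltas":{"type":"array","items":{"type":"array","items":{"type":"number"}}},"force":{"type":"number"}},"required":["deltas"]}

```bash
mkdir -p pics; ls
python3 - <<'E'
from station import manip
import cv2,numpy as np
s=manip.sense();print(s)
for n in("scene","top"):
    p,d=manip.snapshot(n);cv2.imwrite(f"pics/{n}0.png",p[:,:,::-1]);np.save(f"pics/{n}0d.npy",d);np.save(f"pics/{n}0.npy",p)
    c=manip.get_calibration(n);print(n,c, (d>0).mean())
E
```

```text
pics
{'t': 0.0, 'q': array([ 1.16651054e+00,  5.28454083e-01,  1.43390358e+00,  2.52015289e-08,
        1.18140059e+00, -1.78525157e-01]), 'qd': array([ 3.53182333e-04,  1.49133385e-03, -1.39122800e-05, -7.73695647e-04,
       -7.17960184e-04, -2.83470876e-03]), 'tau': array([-4.41226548e-04, -4.42346156e+01, -1.78027081e+01, -2.78723110e-04,
        8.49789038e-03, -5.46644415e-06]), 'tcp_pos': array([0.13961441, 0.60849566, 0.24134061]), 'tool_rot': array([ 1.12640684e-01,  9.93635197e-01, -1.03714707e-03, -3.11098264e-04]), 'force': array([-0.4073271 ,  0.35421224,  0.23654532]), 'ft_torque': array([0.05836929, 0.00166838, 0.01084495]), 'finger_gap': 0.9983295247729244}
scene {'vfov': 44.34380976689433, 'cx': 314.8865510841117, 'cy': 240.22994395488894, 'pose': array([[ 0.8698731 ,  0.3181477 , -0.3769653 ,  0.999369  ],
       [ 0.49274123, -0.52487275,  0.69405668, -0.75385449],
       [ 0.02295373, -0.78948758, -0.61333717,  0.78342862],
       [ 0.        ,  0.        ,  0.        ,  1.        ]])} 0.995986328125
top {'vfov': 43.337907902997905, 'cx': 322.46054178916796, 'cy': 230.49633812531104, 'pose': array([[ 0.01285062, -0.99261148,  0.12065366,  0.43800806],
       [-0.99979285, -0.01085048,  0.01721991,  0.01905177],
       [-0.01578353, -0.12084995, -0.9925453 ,  1.31971123],
       [ 0.        ,  0.        ,  0.        ,  1.        ]])} 0.996015625
```

View pics/scene0.png

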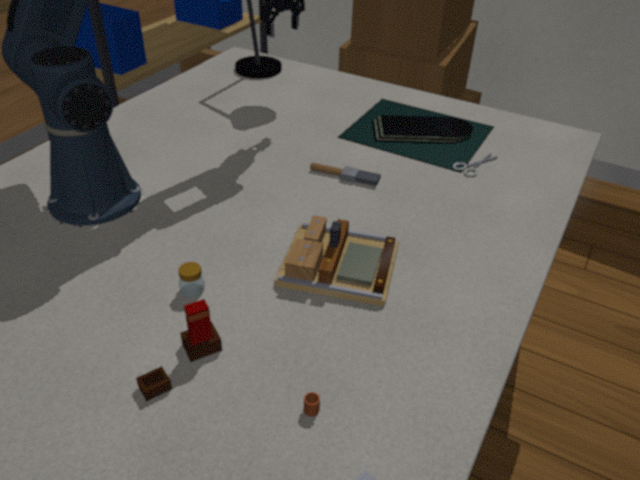

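View pics/top0.png

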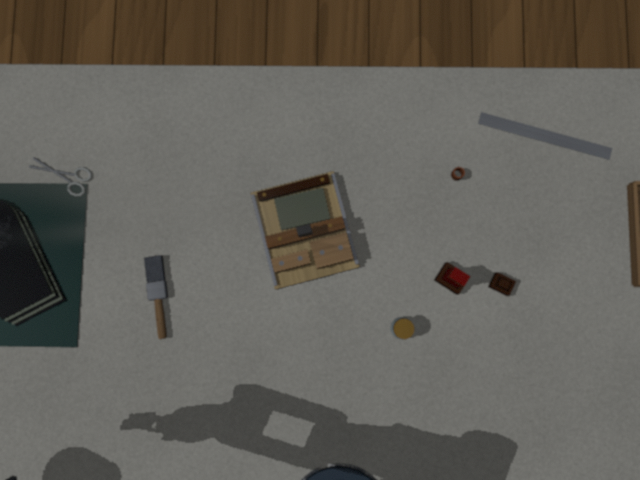

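```bash
cat > h.py <<'E'
import numpy as np,cv2
from station import manip
def cal(n):
    c=manip.get_calibration(n);f=240/np.tan(np.radians(c["vfov"]/2));return f,c["cx"],c["cy"],np.array(c["pose"])
def cloud(n,d):
    f,cx,cy,T=cal(n);v,u=np.mgrid[:480,:640]
    P=np.stack([(u-cx)/f*d,(v-cy)/f*d,d],-1);return P@T[:3,:3].T+T[:3,3]
def proj(n,p):
    f,cx,cy,T=cal(n);q=(np.asarray(p)-T[:3,3])@T[:3,:3];return q[...,0]/q[...,2]*f+cx,q[...,1]/q[...,2]*f+cy
def ray(n,u,v,z):
    f,cx,cy,T=cal(n);r=T[:3,:3]@np.array([(u-cx)/f,(v-cy)/f,1]);o=T[:3,3];return o+r*(z-o[2])/r[2]
E
python3 - <<'E'
from h import *
a=cv2.imread("pics/top0.png");b=cv2.imread("pics/scene0.png")
A=cv2.resize(a[160:300,240:370],None,fx=5,fy=5,interpolation=cv2.INTER_CUBIC)[:600]
cv2.imwrite("pics/c1.png",cv2.resize(a[165:295,240:370],(600,600),interpolation=cv2.INTER_CUBIC))
cv2.imwrite("pics/c2.png",cv2.resize(a[250:340,385:525],(800,514),interpolation=cv2.INTER_CUBIC))
cv2.imwrite("pics/c3.png",cv2.resize(b[205:310,265:405],(800,600),interpolation=cv2.INTER_CUBIC))
cv2.imwrite("pics/c4.png",cv2.resize(b[255:405,120:320],(800,600),interpolation=cv2.INTER_CUBIC))
for n in("top","scene"):
    d=np.load(f"pics/{n}0d.npy");P=cloud(n,d);p=np.load(f"pics/{n}0.npy").astype(int)
    m=(p[...,0]>110)&(p[...,1]<40)&(p[...,2]<40)
    Q=P[m];print(n,m.sum(),Q.min(0),Q.max(0),np.median(Q,0))
    t=Q[Q[:,2]>Q[:,2].max()-0.006];print("redtop",len(t),t.mean(0),cv2.minAreaRect((t[:,:2]*1000).astype(np.float32)))
    if n=="top": print(P[100:150:20,200:450:80,2].round(4), P[380:460:30,50:250:80,2].round(4))
E
```

```text
Traceback (most recent call last):
ValueError: zero-size array to reduction operation minimum which has no identity
```

View pics/c1.png

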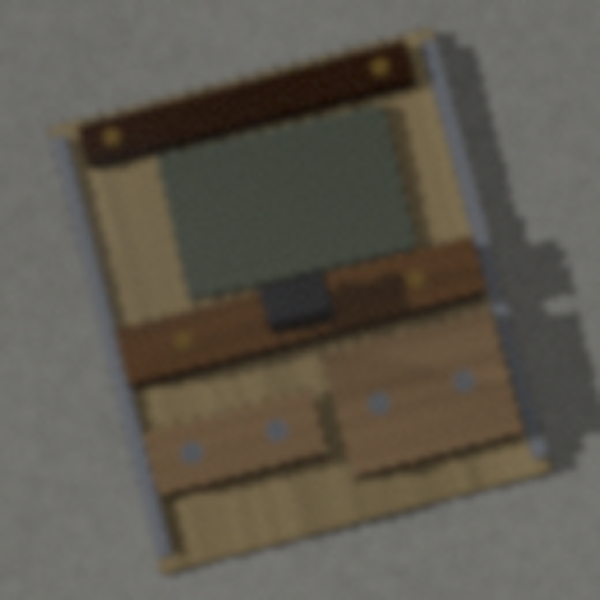

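View pics/c2.png

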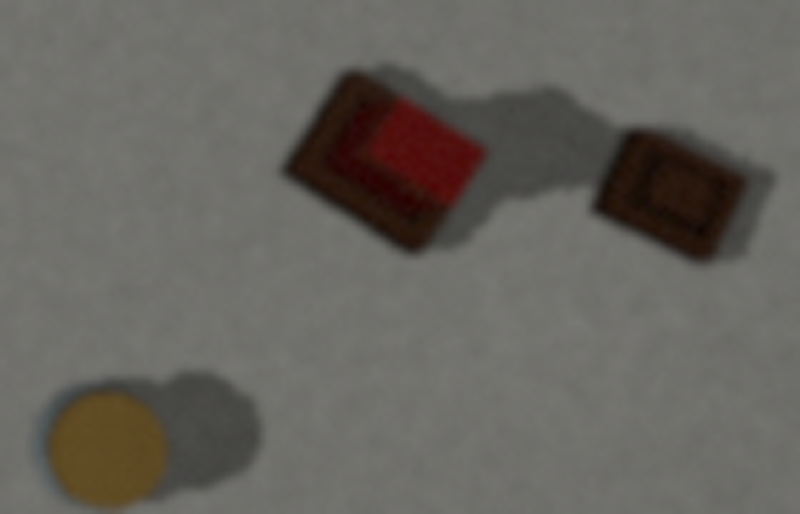

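View pics/c3.png

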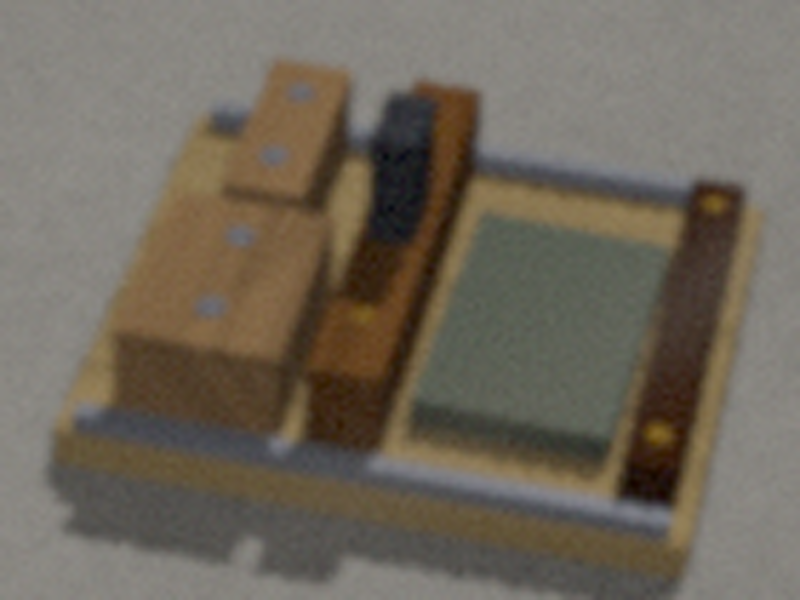

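View pics/c4.png

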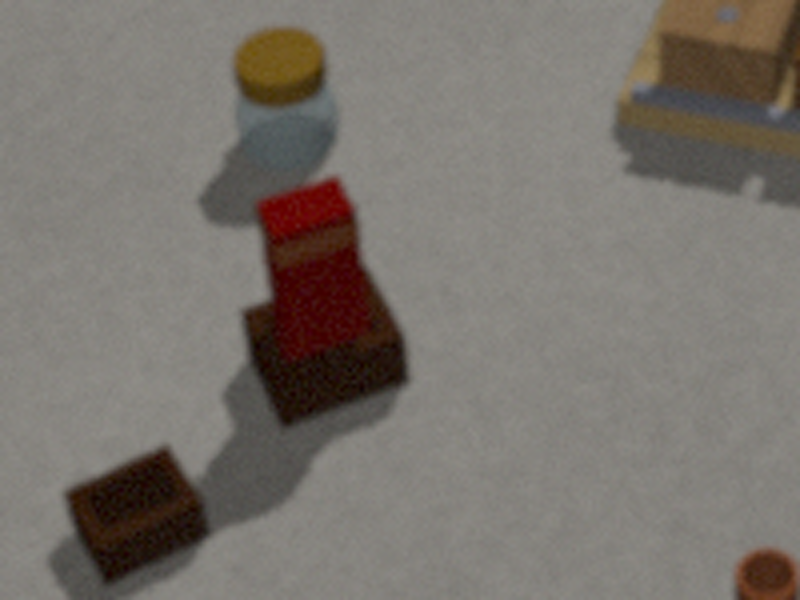

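```bash
cat > m0.py <<'E'
from h import *
import sys
k=sys.argv[1] if len(sys.argv)>1 else "0"
for n in("top","scene"):
    d=np.load(f"pics/{n}{k}d.npy");P=cloud(n,d);p=np.load(f"pics/{n}{k}.npy").astype(int)
    m=(p[...,0]>70)&(p[...,0]>2.5*p[...,1])&(p[...,0]>2.5*p[...,2])
    Q=P[m];print(n,m.sum(),Q.min(0),Q.max(0),np.median(Q,0))
    zt=0.1; t=Q[Q[:,2]>.09];print("redtop",len(t),t.mean(0),cv2.minAreaRect((t[:,:2]*1000).astype(np.float32)))
    if n=="top": print(P[100:150:20,200:450:80,2].round(4), P[380:460:30,50:250:80,2].round(4))
    c=ray(n,*((305,230) if n=="top" else (335,262)),0.016)
    near=np.hypot(P[...,0]-c[0],P[...,1]-c[1])<0.17
    for lo,hi in((.009,.3),(.048,.064),(.08,.12)):
        mm=(near&(P[...,2]>lo)&(P[...,2]<hi)).astype(np.uint8)
        mm=cv2.morphologyEx(mm,cv2.MORPH_OPEN,np.ones((3,3))) if lo<.07 else mm
        nn,lab,st,_=cv2.connectedComponentsWithStats(mm)
        for i in range(1,nn):
            if st[i,4]<30: continue
            q=P[lab==i];print(lo,hi,st[i],q.mean(0).round(4),cv2.minAreaRect((q[:,:2]*1000).astype(np.float32)))
E
python3 m0.py
```

```text
top 183 [ 0.43800806 -0.25353961  0.09413547] [0.51336095 0.01905177 1.31971123] [ 0.49707101 -0.23518088  0.09938435]
redtop 183 [ 0.49599224 -0.2314701   0.11968174] ((477.4488220214844, -115.71514892578125), (35.986061096191406, 278.5243835449219), 8.950617790222168)
[[-0.0015  0.0023 -0.0043 -0.0043]
 [-0.0013  0.0021 -0.0001  0.001 ]
 [ 0.0019  0.0001  0.0012 -0.0012]] [[-0.0011 -0.0006  0.0011]
 [ 0.      0.0026 -0.0007]
 [ 0.0005  0.0002 -0.0015]]
0.009 0.3 [ 251  171  108  118 8679] [0.5961 0.0807 0.0331] ((599.633056640625, 81.73489379882812), (220.66221618652344, 190.2959747314453), 15.489455223083496)
0.048 0.064 [311 217  34  20 409] [0.6015 0.031  0.0553] ((601.6446533203125, 32.677635192871094), (26.92253303527832, 74.02352905273438), 15.720404624938965)
0.048 0.064 [265 229  37  19 415] [0.575  0.1266 0.0555] ((576.4833984375, 124.41874694824219), (27.055356979370117, 74.67159271240234), 15.189592361450195)
0.048 0.064 [ 310  233   43   35 1050] [0.5511 0.0227 0.0555] ((551.5159912109375, 22.716073989868164), (58.406314849853516, 79.98551177978516), 15.459882736206055)
[... 526 characters left out ...]
625), (34.031246185302734, 26.42361831665039), 57.99070358276367)
0.009 0.3 [ 274  216  124   87 7229] [0.6117 0.0615 0.0352] ((601.33251953125, 81.27652740478516), (220.12657165527344, 196.31912231445312), 15.502115249633789)
0.048 0.064 [ 284  216   42   54 1248] [0.5479 0.0454 0.056 ] ((541.7135620117188, 65.31986999511719), (58.60689163208008, 172.29791259765625), 15.192439079284668)
0.048 0.064 [318 220  31  54 552] [0.5997 0.056  0.056 ] ((590.76171875, 78.65895080566406), (26.74660301208496, 177.13912963867188), 15.479205131530762)
0.08 0.12 [329 221  12  19 175] [0.5931 0.0733 0.0955] ((591.0203857421875, 78.09275817871094), (18.00297737121582, 32.69988250732422), 15.859312057495117)
```

```bash
cat >> h.py <<'E'
from scipy.spatial.transform import Rotation as Ro
J=np.array([.6002,.0816]);YAW=np.radians(15.45)
def jw(x,y): c,s=np.cos(YAW),np.sin(YAW);return J+np.array([c*x-s*y,s*x+c*y])
def inj(p): c,s=np.cos(YAW),np.sin(YAW);d=np.asarray(p)[:2]-J;return np.array([c*d[0]+s*d[1],-s*d[0]+c*d[1]])
def plan(x,y,z,angy):
    s=manip.sense();R=Ro.from_quat(s["tool_rot"]).as_matrix()
    d=R.T@(np.array([x,y,z])-s["tcp_pos"])/.4
    a=np.degrees(np.arctan2(R[1,1],R[0,1]));tw=np.radians((a-angy+180)%360-180)/.5
    print("t",s["t"],"tcp",s["tcp_pos"].round(4),"jig",inj(s["tcp_pos"]).round(4),"angy",a.round(2),"F",s["force"].round(2),"gap",round(s["finger_gap"],3),"toolz",R[:,2].round(4));print("delta",d.round(4),"twist",round(tw,3))
E
python3 -c "
from h import *
for n,k in(('jar',(404,327)),):print(ray('top',404,327,.055),ray('top',457,174,.03))
plan(*jw(-.047,0),.16,15.45)
# rack from scene/top: dark mask near
for n in('top','scene'):
    P=cloud(n,np.load(f'pics/{n}0d.npy'));p=np.load(f'pics/{n}0.npy').astype(int)
    near=np.hypot(P[...,0]-.5,P[...,1]+.237)<.07
    for lo,hi in((.022,.036),(.009,.036),(.09,.11)):
        m=near&(P[...,2]>lo)&(P[...,2]<hi);q=P[m];print(n,lo,m.sum(),q.mean(0).round(4),cv2.minAreaRect((q[:,:2]*1000).astype(np.float32)))
"
```

```text
[ 0.39286513 -0.12996521  0.055     ] [ 0.72136214 -0.24871053  0.03      ]
t 0.1 tcp [0.1396 0.6085 0.2414] jig [-0.3035  0.6306] angy 77.06 F [-0.09  0.24 -0.45] gap 0.999 toolz [-8.0e-04 -1.8e-03 -1.0e+00]
delta [-1.3138 -1.0816  0.2053] twist 2.151
top 0.022 249 [ 0.4948 -0.2254  0.0289] ((497.0457763671875, -236.2445068359375), (58.302032470703125, 46.31396484375), 57.83095169067383)
top 0.009 310 [ 0.4942 -0.2249  0.0262] ((492.8987731933594, -226.1695098876953), (72.81368255615234, 47.54585647583008), 22.35638427734375)
top 0.09 231 [ 0.4969 -0.2357  0.0991] ((496.7228088378906, -236.29388427734375), (36.5738525390625, 24.973276138305664), 58.237361907958984)
scene 0.022 498 [ 0.5056 -0.2438  0.0291] ((500.0917663574219, -236.69825744628906), (58.92686080932617, 49.40874099731445), 56.5450553894043)
scene 0.009 711 [ 0.5074 -0.2457  0.025 ] ((499.79473876953125, -236.80099487304688), (58.66286087036133, 49.940792083740234), 57.73638916015625)
scene 0.09 332 [ 0.5014 -0.2386  0.0984] ((499.319580078125, -236.4355010986328), (36.6088752746582, 28.285676956176758), 59.01075744628906)
```

move_arm([
  [-0.08,-0.07,0,0.13,0],
  [-0.16,-0.14,0,0.25,0],
  [-0.24,-0.21,0,0.38,0],
  [-0.32,-0.28,0,0.5,0],
  [-0.4,-0.35,0,0.63,0],
  [-0.48,-0.42,0,0.75,0],
  [-0.56,-0.49,0,0.88,0],
  [-0.63,-0.54,0,1,0],
])

```text
t: 0.77
tcp_pos: [0.3371, 0.3399, 0.242]
tool_rot: [0.356, 0.934, -0.001, -0.0]
force: [1.2, -0.0, -0.3]
finger_gap: -0.004
```

```bash
sed -i 's/.6002,.0816/.6004,.0815/' h.py; python3 -c "
from h import *
plan(*jw(-.047,0),.16,15.45)"
```

```text
t 0.7667 tcp [0.3371 0.3399 0.242 ] jig [-0.185   0.3192] angy 48.25 F [ 1.16 -0.05 -0.28] gap -0.004 toolz [-1.3e-03 -9.0e-04 -1.0e+00]
delta [-0.8578 -0.1421  0.205 ] twist 1.145
```

move_arm([
  [-0.1,-0.02,0,0.13,0],
  [-0.2,-0.03,0,0.25,0],
  [-0.3,-0.05,0.02,0.38,0],
  [-0.4,-0.07,0.05,0.5,0],
  [-0.49,-0.08,0.07,0.63,0],
  [-0.58,-0.1,0.1,0.75,0],
  [-0.67,-0.11,0.12,0.88,0],
  [-0.76,-0.13,0.15,1,0],
])

```text
t: 1.43
tcp_pos: [0.5314, 0.1, 0.182]
tool_rot: [0.577, 0.817, 0.0, 0.0]
force: [0.5, -0.1, 1.0]
finger_gap: 0.001
```

```bash
python3 -c "
from h import *
plan(*jw(-.047,0),.14,15.45)"
```

```text
t 1.4333 tcp [0.5314 0.1    0.182 ] jig [-0.0616  0.0362] angy 19.57 F [ 0.53 -0.07  0.98] gap 0.001 toolz [ 1.e-03  3.e-04 -1.e+00]
delta [-0.0929  0.0297  0.1051] twist 0.144
```

move_arm([
  [-0.05,0.015,0.03,0.08,0],
  [-0.093,0.03,0.06,0.144,0],
  [-0.093,0.03,0.105,0.144,0],
  [-0.093,0.03,0.105,0.144,0],
  [-0.093,0.03,0.105,0.144,0],
  [-0.093,0.03,0.105,0.144,0],
  [-0.093,0.03,0.105,0.144,0],
  [-0.093,0.03,0.105,0.144,0],
])

```text
t: 2.1
tcp_pos: [0.5541, 0.0712, 0.1414]
tool_rot: [0.604, 0.797, 0.0, 0.001]
force: [-0.1, -0.0, 0.2]
finger_gap: 0.003
```

```bash
python3 -c "
from h import *
plan(*jw(-.047,0),.081,15.45)
p,d=manip.snapshot('scene');cv2.imwrite('pics/s1.png',cv2.resize(p[185:310,250:420,::-1],(800,588),interpolation=cv2.INTER_CUBIC))"
```

```text
t 2.1 tcp [0.5541 0.0712 0.1414] jig [-0.0474  0.0024] angy 15.71 F [-0.08 -0.02  0.16] gap 0.003 toolz [ 1.7e-03 -1.0e-04 -1.0e+00]
delta [-0.0059  0.0007  0.151 ] twist 0.009
```

View pics/s1.png

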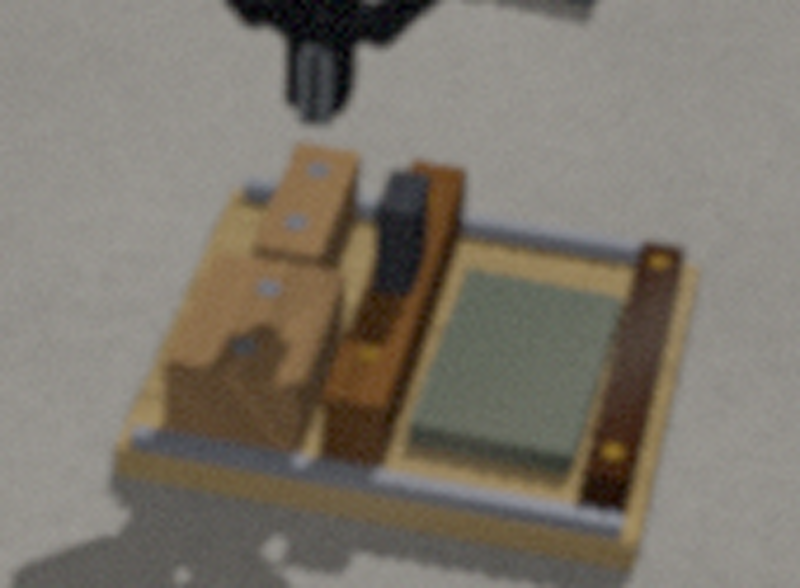

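The closed fingers (crop ~(318,90)) hang behind the handle (crop ~(400,230)), over the stops. I'll lower them now.

move_arm([
  [-0.006,0,0.05,0.009,0],
  [-0.006,0,0.1,0.009,0],
  [-0.006,0,0.15,0.009,0],
  [-0.006,0,0.15,0.009,0],
  [-0.006,0.01,0.15,0.009,0],
  [-0.006,0.02,0.15,0.009,0],
  [-0.006,0.03,0.15,0.009,0],
  [-0.006,0.03,0.15,0.009,0],
])

```text
t: 2.82
tcp_pos: [0.5685, 0.0717, 0.0819]
tool_rot: [0.606, 0.795, 0.001, 0.002]
force: [-0.4, -0.3, 0.6]
finger_gap: 0.001
```

```bash
python3 -c "
from h import *
plan(*jw(-.02,0),.081,15.45)
p,d=manip.snapshot('scene');cv2.imwrite('pics/s2.png',cv2.resize(p[185:310,250:420,::-1],(800,588),interpolation=cv2.INTER_CUBIC))"
```

```text
t 2.8167 tcp [0.5685 0.0717 0.0819] jig [-0.0333 -0.001 ] angy 15.4 F [-0.41 -0.33  0.63] gap 0.001 toolz [ 4.8e-03 -3.0e-04 -1.0e+00]
delta [0.0025 0.0333 0.0023] twist -0.002
```

View pics/s2.png

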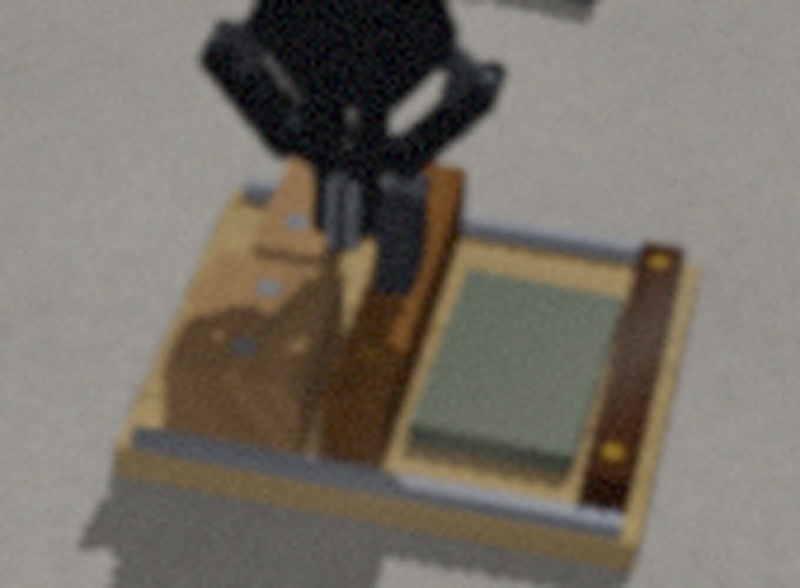

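move_arm([
  [0.002,0.01,0,0,0],
  [0.002,0.02,0,0,0],
  [0.002,0.03,0,0,0],
  [0.002,0.036,0,0,0],
  [0.002,0.04,0,0,0],
  [0.002,0.04,0,0,0],
  [0.002,0.04,0,0,0],
  [0.002,0.04,0,0,0],
])

```text
t: 3.53
tcp_pos: [0.5793, 0.0763, 0.0803]
tool_rot: [0.606, 0.796, -0.002, -0.002]
force: [-5.3, -2.5, 4.9]
finger_gap: -0.001
```

```bash
python3 -c "
from h import *
plan(*jw(-.02,0),.081,15.45)
p,d=manip.snapshot('top');cv2.imwrite('pics/t3.png',cv2.resize(p[165:295,240:370,::-1],(600,600),interpolation=cv2.INTER_CUBIC))"
```

```text
t 3.5333 tcp [0.5793 0.0763 0.0803] jig [-0.0217  0.0006] angy 15.41 F [-5.26 -2.47  4.9 ] gap -0.001 toolz [-4.7e-03 -5.0e-04 -1.0e+00]
delta [-0.0015  0.0043 -0.0018] twist -0.001
```

View pics/t3.png

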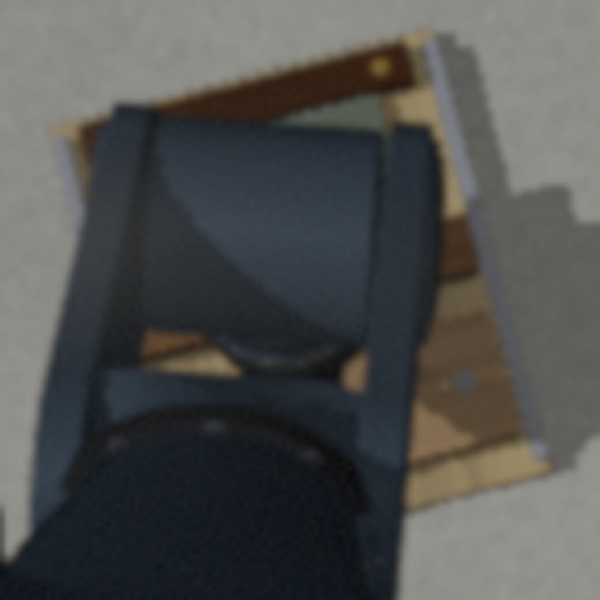

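move_arm([
  [0,0.005,0,0,0],
  [0,0.01,0,0,0],
  [0,0.015,0,0,0],
  [0,0.015,0,0,0],
  [0,0.015,0,0,0],
  [0,0.015,0,0,0],
  [0,0.015,0,0,0],
  [0,0.015,0,0,0],
])

```text
t: 4.25
tcp_pos: [0.5793, 0.0764, 0.0804]
tool_rot: [0.605, 0.796, -0.006, -0.006]
force: [-17.2, -9.4, 14.4]
finger_gap: 0.001
```

```bash
python3 -c "
from h import *
plan(*jw(-.02,0),.081,15.45)
p,d=manip.snapshot('scene');cv2.imwrite('pics/s4.png',cv2.resize(p[185:310,250:420,::-1],(800,588),interpolation=cv2.INTER_CUBIC))"
```

```text
t 4.25 tcp [0.5793 0.0764 0.0804] jig [-0.0217  0.0007] angy 15.49 F [-17.17  -9.38  14.39] gap 0.001 toolz [-0.0175 -0.0029 -0.9998]
delta [-0.0017  0.0042 -0.0017] twist 0.001
```

View pics/s4.png

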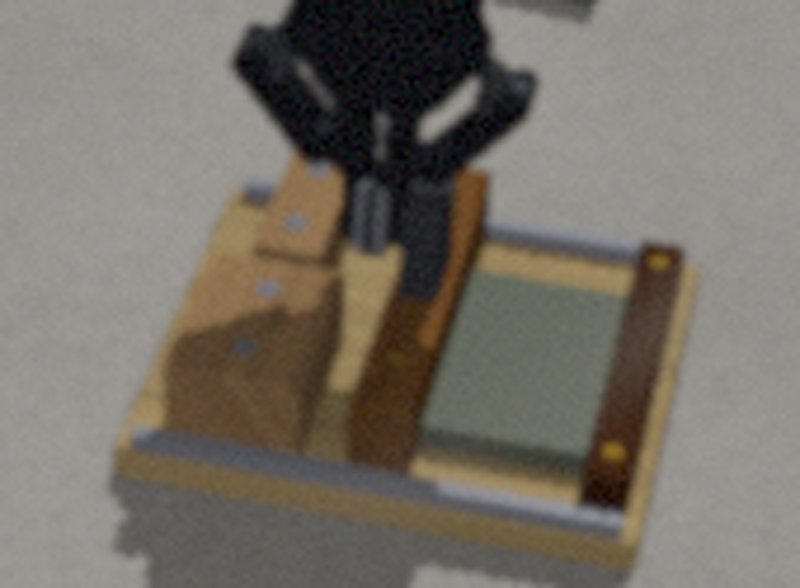

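move_arm([
  [0,0.005,0,0,0],
  [0,0.008,0,0,0],
  [0,0.008,0,0,0],
  [0,0.008,0,0,0],
  [0,0.008,0,0,0],
  [0,0.008,0,0,0],
  [0,0.008,0,0,0],
  [0,0.008,0,0,0],
])

```text
t: 4.97
tcp_pos: [0.5793, 0.0764, 0.0804]
tool_rot: [0.605, 0.796, -0.009, -0.008]
force: [-23.1, -12.4, 20.3]
finger_gap: -0.0
```

move_arm([
  [0,-0.01,0,0,0],
  [0,-0.02,0,0,0],
  [0,-0.035,0,0,0],
  [0,-0.05,0,0,0],
  [0,-0.065,-0.02,0,0],
  [0,-0.08,-0.09,0,0],
  [0,-0.08,-0.17,0,0],
  [0,-0.08,-0.25,0,0],
])

```text
t: 5.63
tcp_pos: [0.5588, 0.0706, 0.1812]
tool_rot: [0.606, 0.795, -0.0, -0.001]
force: [0.4, -0.3, 0.3]
finger_gap: 0.005
```

```bash
python3 -c "
from h import *
plan(.4982,-.2365,.18,-32)"
```

```text
t 5.6333 tcp [0.5588 0.0706 0.1812] jig [-0.043   0.0005] angy 15.38 F [ 0.35 -0.34  0.28] gap 0.005 toolz [-1.1e-03  3.0e-04 -1.0e+00]
delta [-0.7    -0.3496  0.0029] twist 1.654
```

move_arm([
  [-0.085,-0.044,0,0.13,70],
  [-0.17,-0.088,0,0.25,70],
  [-0.26,-0.13,0,0.38,70],
  [-0.35,-0.175,0,0.5,70],
  [-0.44,-0.22,0,0.63,70],
  [-0.52,-0.26,0,0.75,70],
  [-0.61,-0.3,0,0.88,70],
  [-0.69,-0.35,0,1,70],
])

```text
t: 6.3
tcp_pos: [0.4983, -0.2354, 0.1811]
tool_rot: [0.785, 0.62, 0.001, 0.002]
force: [0.3, 0.1, 0.5]
finger_gap: 0.7
```

Run:
```python
from h import *
plan(.4982,-.2365,.17,-32)
for n in("top","scene"):
    p,d=manip.snapshot(n);np.save(f"pics/{n}1d.npy",d);np.save(f"pics/{n}1.npy",p)
    (a,b,c,e)=(165,295,240,370) if n=="top" else (205,310,265,405)
    cv2.imwrite(f"pics/{n}5.png",cv2.resize(p[a:b,c:e,::-1],(600,600) if n=="top" else (800,600),interpolation=cv2.INTER_CUBIC))
    P=cloud(n,d);near=np.hypot(P[...,0]-.6,P[...,1]-.08)<.13
    for lo,hi in((.048,.064),(.08,.12)):
        mm=(near&(P[...,2]>lo)&(P[...,2]<hi)).astype(np.uint8)
        nn,lab,st,_=cv2.connectedComponentsWithStats(mm)
        for i in range(1,nn):
            if st[i,4]<60: continue
            q=P[lab==i];r=cv2.minAreaRect((q[:,:2]*1000).astype(np.float32));print(n,hi,st[i,4],np.round(r[0],1),np.round(r[1],1),round(r[2],2),inj(np.array(r[0])/1000).round(4))
    # panel
    m=near&(P[...,2]>.022)&(P[...,2]<.034);h=cv2.cvtColor(p,cv2.COLOR_RGB2HSV)
    m&=(p[...,1].astype(int)>p[...,0]);m=cv2.morphologyEx(m.astype(np.uint8),cv2.MORPH_OPEN,np.ones((3,3)))>0
    q=P[m];r=cv2.minAreaRect((q[:,:2]*1000).astype(np.float32));print("panel",n,m.sum(),r,inj(np.array(r[0])/1000))
```

```text
t 6.3 tcp [ 0.4983 -0.2354  0.1811] jig [-0.1828 -0.2783] angy -13.44 F [0.31 0.1  0.5 ] gap 0.7 toolz [ 0.0032 -0.002  -1.    ]
delta [-0.0027  0.0003  0.0278] twist 0.648
top 0.064 863 [599.4  81.5] [ 27.  169.4] 15.39 [-0.001   0.0002]
top 0.064 1048 [551.5  22.8] [58.3 79.9] 15.54 [-0.0627 -0.0435]
top 0.064 551 [527.8 107.4] [30.4 79.9] 15.25 [-0.0631  0.0443]
top 0.12 145 [599.3  81.7] [18.2 29.8] 14.86 [-0.001   0.0005]
panel top 1370 ((603.5845336914062, 93.80279541015625), (114.57080841064453, 182.74813842773438), 87.00159454345703) [0.00634689 0.01100986]
scene 0.064 1267 [541.3  65. ] [ 58.5 174.5] 15.77 [-0.0613 -0.0002]
scene 0.064 567 [600.9  82.5] [ 27.6 176.1] 15.69 [0.0008 0.0008]
scene 0.12 175 [601.9  80.2] [18.1 33.9] 16.23 [ 0.0011 -0.0017]
panel scene 1132 ((643.08203125, 110.01112365722656), (68.50955200195312, 155.81350708007812), 16.275922775268555) [0.04873493 0.01611045]
```

View pics/top5.png

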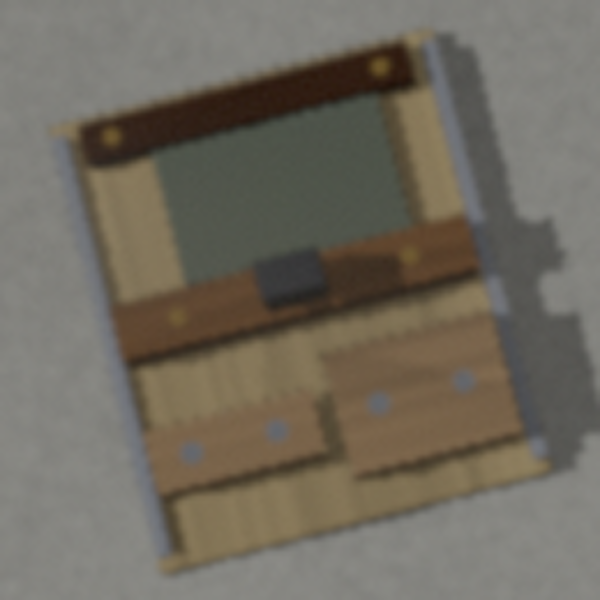

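View pics/scene5.png

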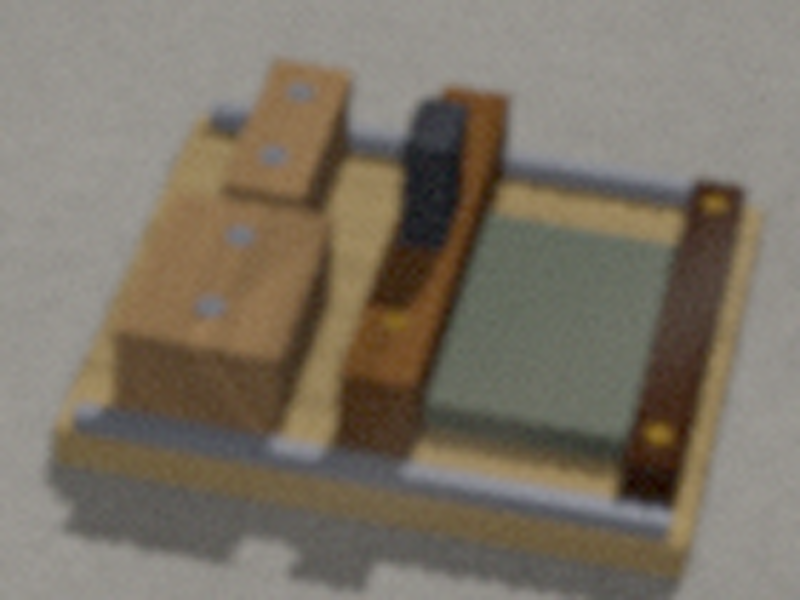

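Top crop: the jaw (310,285) is now shut. The panel (290,190) sits square between it and the strip (245,105), with joint ≈ 0.020. The wide gap is at the left stop (235,440). The red spacer stands in the larger rack at top px (452,277), which measured 46×58. The small rack at (502,284) is the look-alike. Next I'll turn above the spacer.

move_arm([
  [-0.003,0,0,0.2,70],
  [-0.003,0,0,0.4,70],
  [-0.003,0,0,0.648,70],
  [-0.003,0,0.01,0.648,70],
  [-0.003,0,0.028,0.648,70],
  [-0.003,0,0.028,0.648,70],
  [-0.003,0,0.028,0.648,70],
  [-0.003,0,0.028,0.648,70],
])

```text
t: 7.07
tcp_pos: [0.4973, -0.2336, 0.1689]
tool_rot: [0.873, 0.487, -0.0, -0.0]
force: [-0.4, -0.4, 0.1]
finger_gap: 0.7
```

Run:
```python
from h import *
plan(.4982,-.2365,.069,-32)
p,d=manip.snapshot("scene");cv2.imwrite("pics/s6.png",cv2.resize(p[225:405,100:320,::-1],(800,600),interpolation=cv2.INTER_CUBIC))
```

```text
t 7.0667 tcp [ 0.4973 -0.2336  0.1689] jig [-0.1833 -0.2763] angy -31.73 F [-0.43 -0.39  0.09] gap 0.7 toolz [-4.e-04  3.e-04 -1.e+00]
delta [-0.005   0.0058  0.2497] twist 0.009
```

View pics/s6.png

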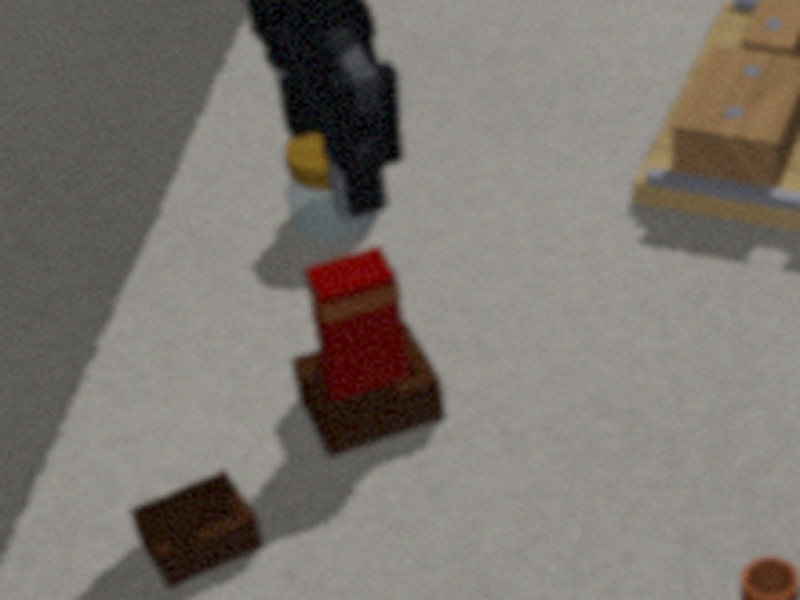

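The spacer stands at crop (360,310) in the big rack and the open fingers hang above it. Descending now.

move_arm([
  [-0.005,0.006,0.06,0.009,70],
  [-0.005,0.006,0.12,0.009,70],
  [-0.005,0.006,0.17,0.009,70],
  [-0.005,0.006,0.21,0.009,70],
  [-0.005,0.006,0.24,0.009,70],
  [-0.005,0.006,0.25,0.009,70],
  [-0.005,0.006,0.25,0.009,70],
  [-0.005,0.006,0.25,0.009,70],
])

```text
t: 7.78
tcp_pos: [0.4986, -0.2371, 0.0695]
tool_rot: [0.875, 0.484, 0.0, 0.0]
force: [0.0, -0.1, -0.1]
finger_gap: 0.698
```

Run:
```python
from h import *
plan(.4982,-.2365,.069,-32)
p,d=manip.snapshot("scene");cv2.imwrite("pics/s7.png",cv2.resize(p[225:405,100:320,::-1],(800,600),interpolation=cv2.INTER_CUBIC))
```

```text
t 7.7833 tcp [ 0.4986 -0.2371  0.0695] jig [-0.183 -0.28 ] angy -32.07 F [ 0.03 -0.1  -0.07] gap 0.698 toolz [ 5.e-04 -4.e-04 -1.e+00]
delta [ 0.0008 -0.0017  0.0011] twist -0.002
```

View pics/s7.png

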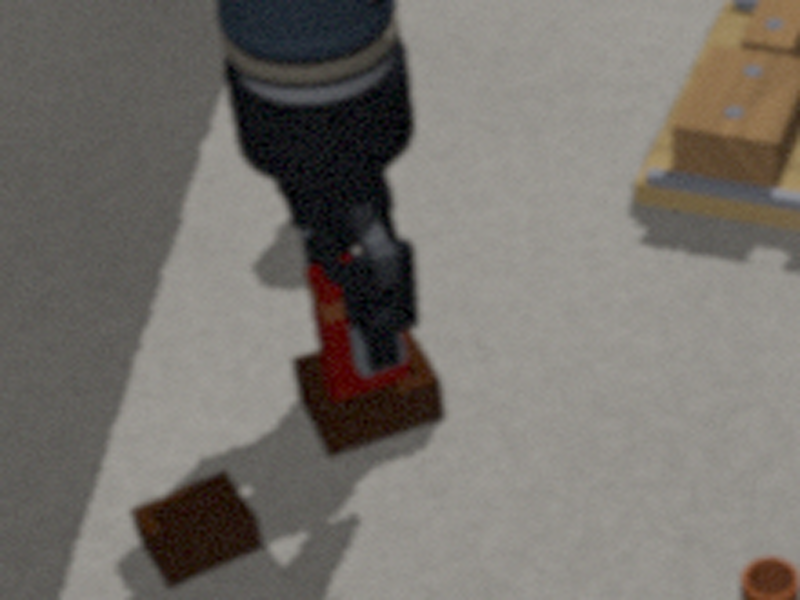

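move_arm([
  [0,0,0,0,40],
  [0,0,0,0,25],
  [0,0,0,0,20],
  [0,0,0,0,15],
  [0,0,0,0,10],
  [0,0,0,0,10],
  [0,0,0,0,10],
  [0,0,0,0,10],
], force=60)

```text
t: 8.5
tcp_pos: [0.4988, -0.2373, 0.07]
tool_rot: [0.875, 0.484, 0.0, 0.001]
force: [-0.5, -0.1, 5.8]
finger_gap: 0.271
```

Run:
```python
from h import *
plan(.4982,-.2365,.2,-32)
p,d=manip.snapshot("scene");cv2.imwrite("pics/s8.png",cv2.resize(p[225:405,100:320,::-1],(800,600),interpolation=cv2.INTER_CUBIC))
```

```text
t 8.5 tcp [ 0.4988 -0.2373  0.07  ] jig [-0.1829 -0.2802] angy -32.08 F [-0.46 -0.06  5.78] gap 0.271 toolz [ 0.0014 -0.001  -1.    ]
delta [ 0.0009 -0.0018 -0.3251] twist -0.003
```

View pics/s8.png

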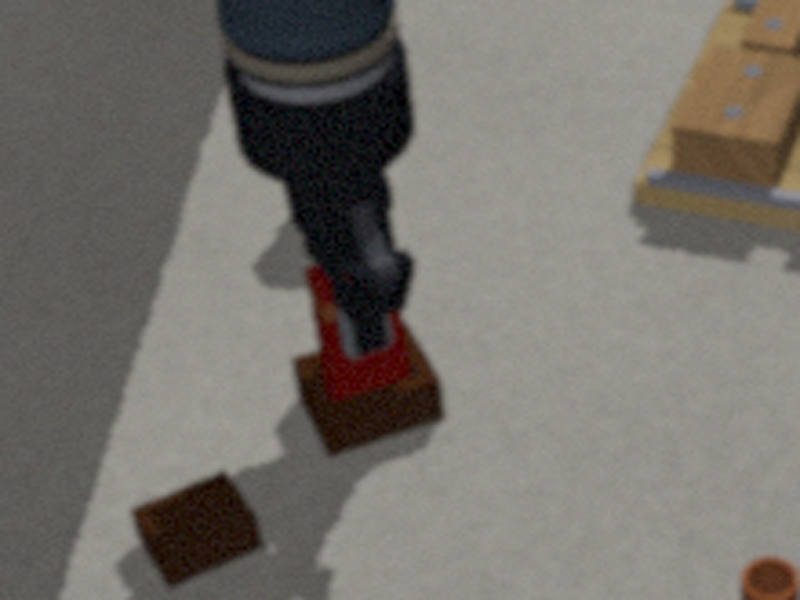

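Gripped: the opening of 0.271 × 85 mm is about 23–24 mm, and the finger is centred on the spacer at crop (367,330). Lifting next.

move_arm([
  [0,0,-0.03,0,10],
  [0,0,-0.07,0,10],
  [0,0,-0.12,0,10],
  [0,0,-0.18,0,10],
  [0,0,-0.24,0,10],
  [0,0,-0.3,0,10],
  [0,0,-0.325,0,10],
  [0,0,-0.325,0,10],
], force=80)

```text
t: 9.22
tcp_pos: [0.4995, -0.2377, 0.2014]
tool_rot: [0.875, 0.484, 0.001, 0.002]
force: [-0.4, 0.3, -0.3]
finger_gap: 0.273
```

Run:
```python
from h import *
plan(*jw(-.030,.044),.19,15.45)
p,d=manip.snapshot("scene");cv2.imwrite("pics/s9.png",cv2.resize(p[165:345,100:320,::-1],(800,600),interpolation=cv2.INTER_CUBIC))
```

```text
t 9.2167 tcp [ 0.4995 -0.2377  0.2014] jig [-0.1823 -0.2808] angy -32.08 F [-0.4   0.29 -0.3 ] gap 0.273 toolz [ 0.0043 -0.0032 -1.    ]
delta [ 0.8292 -0.342   0.0262] twist -1.659
```

View pics/s9.png

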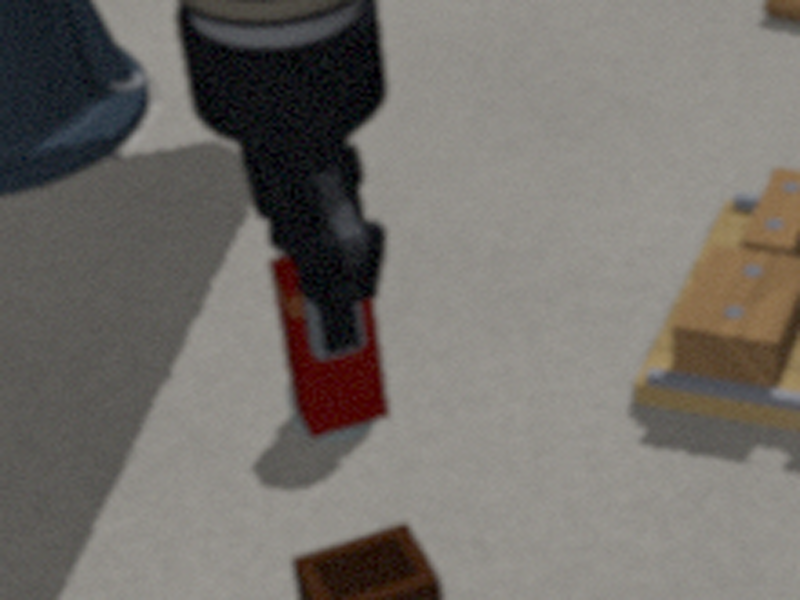

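The spacer (crop ~(335,340)) hangs upright, clear of its rack. Moving to above the wide gap.

move_arm([
  [0.09,-0.04,0,-0.13,10],
  [0.18,-0.075,0,-0.25,10],
  [0.27,-0.11,0,-0.38,10],
  [0.36,-0.15,0,-0.5,10],
  [0.45,-0.185,0,-0.63,10],
  [0.54,-0.22,0,-0.75,10],
  [0.63,-0.26,0,-0.88,10],
  [0.72,-0.295,0,-1,10],
])

```text
t: 9.93
tcp_pos: [0.5496, 0.0718, 0.1967]
tool_rot: [0.727, 0.687, -0.002, -0.002]
force: [0.2, -0.5, 0.0]
finger_gap: 0.272
```

```bash
python3 -c "
from h import *
plan(*jw(-.030,.044),.19,15.45)"
```

```text
t 9.9333 tcp [0.5496 0.0718 0.1967] jig [-0.0516  0.0042] angy -3.26 F [ 0.17 -0.49  0.04] gap 0.272 toolz [-5.e-03  4.e-04 -1.e+00]
delta [0.1116 0.0192 0.0167] twist -0.653
```

move_arm([
  [0.04,0.007,0,-0.23,10],
  [0.08,0.014,0,-0.45,10],
  [0.11,0.019,0.01,-0.653,10],
  [0.11,0.019,0.015,-0.653,10],
  [0.11,0.019,0.015,-0.653,10],
  [0.11,0.019,0.015,-0.653,10],
  [0.11,0.019,0.015,-0.653,10],
  [0.11,0.019,0.015,-0.653,10],
])

```text
t: 10.6
tcp_pos: [0.5613, 0.1122, 0.1929]
tool_rot: [0.608, 0.794, -0.0, -0.0]
force: [0.0, -0.2, 0.2]
finger_gap: 0.273
```

```bash
cat > m2.py <<'E'
from h import *
import sys
k=sys.argv[1]
plan(*jw(-.030,.044),.14,15.45)
p,d=manip.snapshot("scene");P=cloud("scene",d)
cv2.imwrite(f"pics/s{k}.png",cv2.resize(p[165:300,250:430,::-1],(800,600),interpolation=cv2.INTER_CUBIC))
pi=p.astype(int);m=(pi[...,0]>50)&(pi[...,0]>2.5*pi[...,1])&(pi[...,0]>2.5*pi[...,2])
Q=P[m];Q=Q[np.isfinite(Q).all(1)]
q=np.c_[np.array([inj(x) for x in Q]),Q[:,2]]
print(len(q),"jig x pct",np.percentile(q[:,0],[2,10,50,90,98]).round(4),"y",np.percentile(q[:,1],[2,10,50,90,98]).round(4),"z",np.percentile(q[:,2],[1,50,99]).round(4))
# visible -y face: median y ; top/… print x range there
f=q[q[:,1]<np.percentile(q[:,1],30)+.004];print("face y",np.median(f[:,1]).round(4),"x",np.percentile(f[:,0],[3,97]).round(4))
# tilt from -y face: x vs z edges by height
for z0 in np.arange(q[:,2].min(),q[:,2].max(),.012):
    s=q[(q[:,2]>=z0)&(q[:,2]<z0+.012)]
    if len(s)>8: print(round(z0,3),len(s),"x",s[:,0].min().round(4),s[:,0].max().round(4),"y",s[:,1].min().round(4),s[:,1].max().round(4))
E
python3 m2.py 10
```

```text
t 10.6 tcp [0.5613 0.1122 0.1929] jig [-0.0295  0.04  ] angy 15.14 F [ 0.01 -0.23  0.23] gap 0.273 toolz [-6.e-04 -2.e-04 -1.e+00]
delta [ 0.0099 -0.0013  0.1323] twist -0.011
477 jig x pct [-0.0387 -0.0363 -0.0272 -0.0183 -0.0175] y [0.0199 0.0217 0.0241 0.0392 0.0505] z [0.1372 0.1841 0.232 ]
face y 0.0234 x [-0.0375 -0.0178]
0.135 47 x -0.0376 -0.0181 y 0.0198 0.0378
0.147 64 x -0.0378 -0.0176 y 0.0185 0.0462
0.159 65 x -0.0383 -0.0174 y 0.0193 0.0412
0.171 60 x -0.0367 -0.0176 y 0.0188 0.038
0.183 58 x -0.0392 -0.0173 y 0.0201 0.0277
0.195 56 x -0.0389 -0.0177 y 0.02 0.0288
0.219 116 x -0.0434 -0.0167 y 0.0197 0.0569
```

View pics/s10.png

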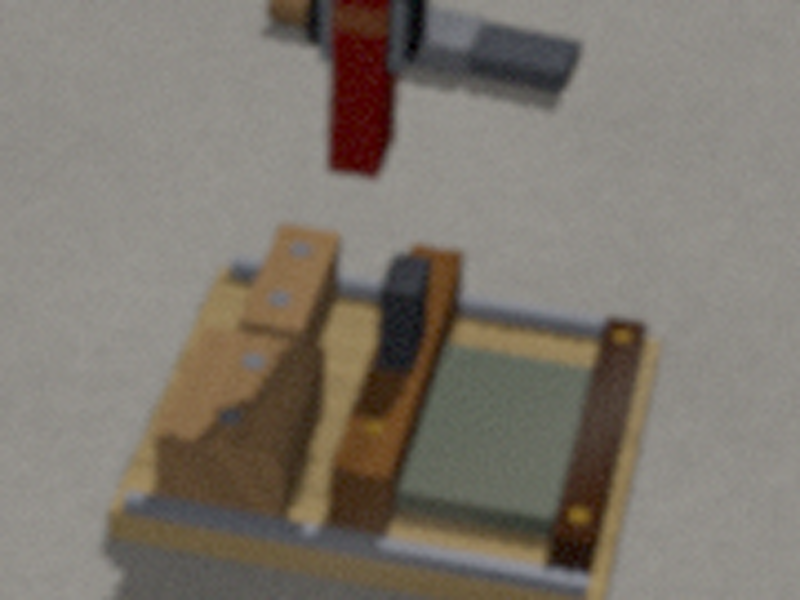

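Spacer (crop (362,90)) hangs upright, centred over the gap between the thin stop (295,270) and the jaw (430,300). It measures jig x ≈ -0.029, which leaves about 5 mm each side. Lowering in two stages.

move_arm([
  [0.01,-0.001,0.03,-0.01,10],
  [0.01,-0.001,0.06,-0.01,10],
  [0.01,-0.001,0.1,-0.01,10],
  [0.01,-0.001,0.13,-0.01,10],
  [0.01,-0.001,0.16,-0.01,10],
  [0.01,-0.001,0.18,-0.01,10],
  [0.01,-0.001,0.18,-0.01,10],
  [0.01,-0.001,0.18,-0.01,10],
])

```text
t: 11.32
tcp_pos: [0.56, 0.1166, 0.1211]
tool_rot: [0.605, 0.796, -0.0, -0.0]
force: [0.2, -0.8, -0.4]
finger_gap: 0.27
```

```bash
python3 m2.py 11
```

```text
t 11.3167 tcp [0.56   0.1166 0.1211] jig [-0.0295  0.0446] angy 15.51 F [ 0.23 -0.77 -0.36] gap 0.27 toolz [-4.e-04 -0.e+00 -1.e+00]
delta [-0.0015 -0.0012 -0.0474] twist 0.002
451 jig x pct [-0.039  -0.0367 -0.0276 -0.0184 -0.0174] y [0.0246 0.0265 0.0293 0.0465 0.056 ] z [0.0637 0.1119 0.1634]
face y 0.0285 x [-0.0379 -0.0183]
0.06 43 x -0.0406 -0.0177 y 0.0251 0.0514
0.072 59 x -0.0391 -0.0173 y 0.0231 0.0432
0.084 55 x -0.039 -0.0176 y 0.0243 0.0479
0.096 55 x -0.037 -0.0181 y 0.0233 0.0482
0.108 55 x -0.0373 -0.0175 y 0.0245 0.0332
0.12 53 x -0.0394 -0.0174 y 0.0243 0.0332
0.144 119 x -0.0432 -0.0184 y 0.0257 0.0611
```

View pics/s11.png

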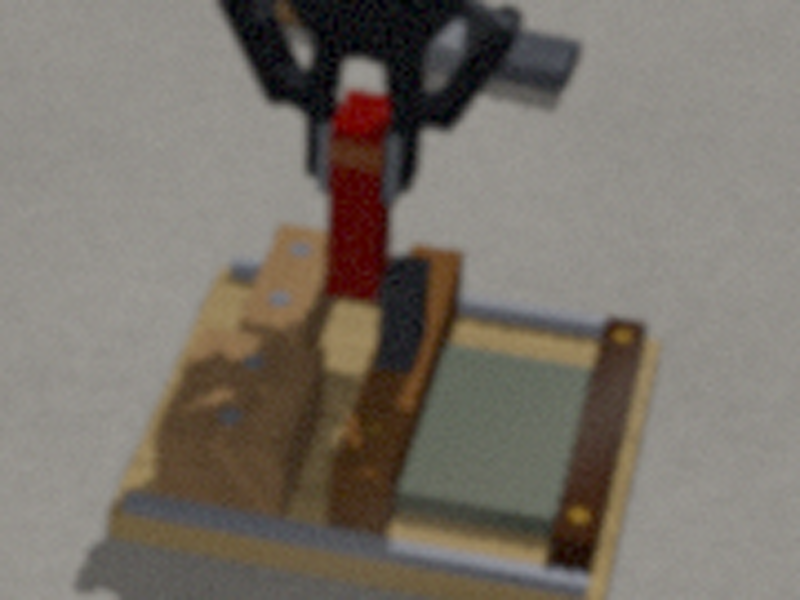

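move_arm([
  [-0.001,-0.001,0.02,0,10],
  [-0.001,-0.001,0.04,0,10],
  [-0.001,-0.001,0.06,0,10],
  [-0.001,-0.001,0.075,0,10],
  [-0.001,-0.001,0.088,0,10],
  [-0.001,-0.001,0.095,0,10],
  [-0.001,-0.001,0.1,0,10],
  [-0.001,-0.001,0.1,0,10],
])

```text
t: 12.03
tcp_pos: [0.5596, 0.1165, 0.0806]
tool_rot: [0.605, 0.796, -0.0, -0.0]
force: [-0.2, -0.8, 0.4]
finger_gap: 0.266
```

```bash
python3 m2.py 12
```

```text
t 12.0333 tcp [0.5596 0.1165 0.0806] jig [-0.03    0.0446] angy 15.56 F [-0.24 -0.83  0.36] gap 0.266 toolz [-8.e-04 -0.e+00 -1.e+00]
delta [-0.0015 -0.     -0.1485] twist 0.004
428 jig x pct [-0.0398 -0.0376 -0.0287 -0.0193 -0.0181] y [0.0248 0.0264 0.0293 0.0451 0.0568] z [0.0253 0.0724 0.1224]
face y 0.0284 x [-0.0391 -0.0185]
0.023 44 x -0.0391 -0.0189 y 0.0245 0.036
0.035 49 x -0.0406 -0.0183 y 0.0248 0.0412
0.047 56 x -0.0398 -0.0116 y -0.0016 0.0406
0.059 56 x -0.0397 -0.0181 y 0.0248 0.0467
0.071 54 x -0.0387 -0.0182 y 0.0245 0.036
0.083 40 x -0.0388 -0.0194 y 0.0243 0.0311
0.107 117 x -0.0437 -0.0178 y 0.0243 0.0619
```

View pics/s12.png

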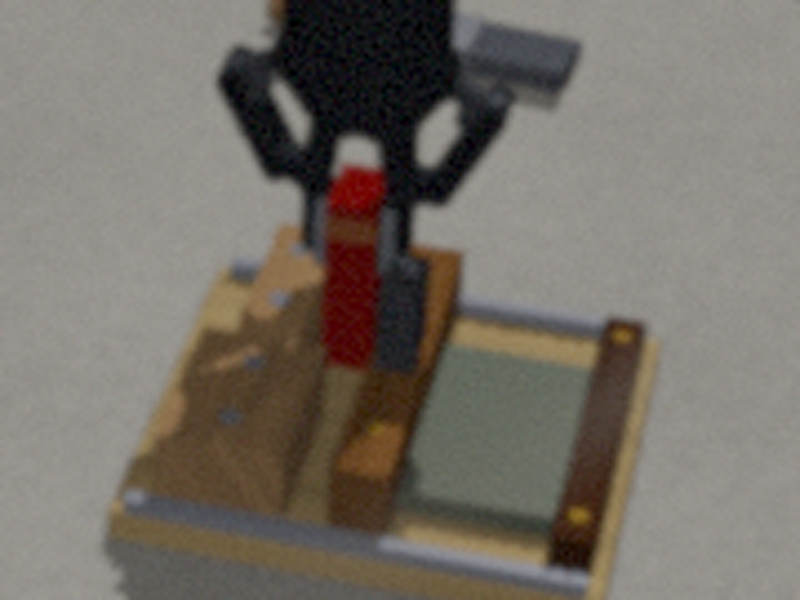

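The spacer (crop (352,270)) is inside the gap, upright and free on both sides. Lowering the last few mm until it touches the base.

move_arm([
  [0,0,0.003,0,10],
  [0,0,0.005,0,10],
  [0,0,0.007,0,10],
  [0,0,0.008,0,10],
  [0,0,0.008,0,10],
  [0,0,0.008,0,10],
  [0,0,0.008,0,10],
  [0,0,0.008,0,10],
])

```text
t: 12.75
tcp_pos: [0.5599, 0.1165, 0.078]
tool_rot: [0.605, 0.796, 0.0, 0.0]
force: [-0.9, 0.5, 1.1]
finger_gap: 0.272
```

```bash
python3 -c "
from h import *
plan(*jw(-.030,.044),.14,15.45)"
```

```text
t 12.75 tcp [0.5599 0.1165 0.078 ] jig [-0.0298  0.0445] angy 15.55 F [-0.85  0.51  1.08] gap 0.272 toolz [ 2.e-04  0.e+00 -1.e+00]
delta [-0.0013 -0.0006 -0.1549] twist 0.004
```

move_arm([
  [0,0.004,0,0,10],
  [0,0.008,0,0,10],
  [0,0.012,0,0,10],
  [0,0.016,0,0,10],
  [0,0.018,0,0,10],
  [0,0.018,0,0,10],
  [0,0.018,0,0,10],
  [0,0.018,0,0,10],
])

```text
t: 13.42
tcp_pos: [0.5656, 0.1183, 0.078]
tool_rot: [0.605, 0.796, -0.001, -0.001]
force: [-5.0, -2.1, 6.2]
finger_gap: 0.269
```

```bash
python3 -c "
from h import *
plan(*jw(-.030,.044),.14,15.45)
s=manip.sense();print(s['ft_torque'])"
```

```text
t 13.4167 tcp [0.5656 0.1183 0.078 ] jig [-0.0238  0.0447] angy 15.58 F [-5.   -2.1   6.21] gap 0.269 toolz [-2.7e-03 -5.0e-04 -1.0e+00]
delta [-0.0017 -0.016  -0.1549] twist 0.005
[-0.29205099  0.76362653 -0.02660479]
```

move_arm([
  [0,0.003,0,0,10],
  [0,0.006,0,0,10],
  [0,0.009,0,0,10],
  [0,0.012,0,0,10],
  [0,0.012,0,0,10],
  [0,0.012,0,0,10],
  [0,0.012,0,0,10],
  [0,0.012,0,0,10],
])

```text
t: 14.08
tcp_pos: [0.5659, 0.1184, 0.0781]
tool_rot: [0.604, 0.797, -0.005, -0.004]
force: [-11.3, -5.6, 13.2]
finger_gap: 0.269
```

```bash
python3 m2.py 13;python3 -c "
from h import *
s=manip.sense();print(s['ft_torque'],s['force'])"
```

```text
t 14.0833 tcp [0.5659 0.1184 0.0781] jig [-0.0235  0.0448] angy 15.64 F [-11.27  -5.56  13.23] gap 0.269 toolz [-0.0124 -0.0026 -0.9999]
delta [-0.0018 -0.0183 -0.1545] twist 0.006
360 jig x pct [-0.0335 -0.0312 -0.0236 -0.0153 -0.0082] y [0.0073 0.0265 0.0293 0.0472 0.0581] z [0.0216 0.0786 0.124 ]
face y 0.0285 x [-0.0324 -0.0091]
0.02 30 x -0.0326 -0.0191 y 0.0244 0.0316
0.032 31 x -0.0324 0.0895 y -0.0763 0.0305
0.044 38 x -0.0335 -0.016 y 0.025 0.0317
0.056 42 x -0.0336 -0.0159 y 0.026 0.0309
0.068 48 x -0.0336 -0.0077 y -0.0139 0.0341
0.08 43 x -0.0324 -0.0115 y 0.0251 0.0336
0.104 114 x -0.0371 -0.0097 y 0.0251 0.0635
[-1.00538442  2.0017914  -0.07386815] [-11.64301278  -5.75429438  13.633447  ]
```

View pics/s13.png

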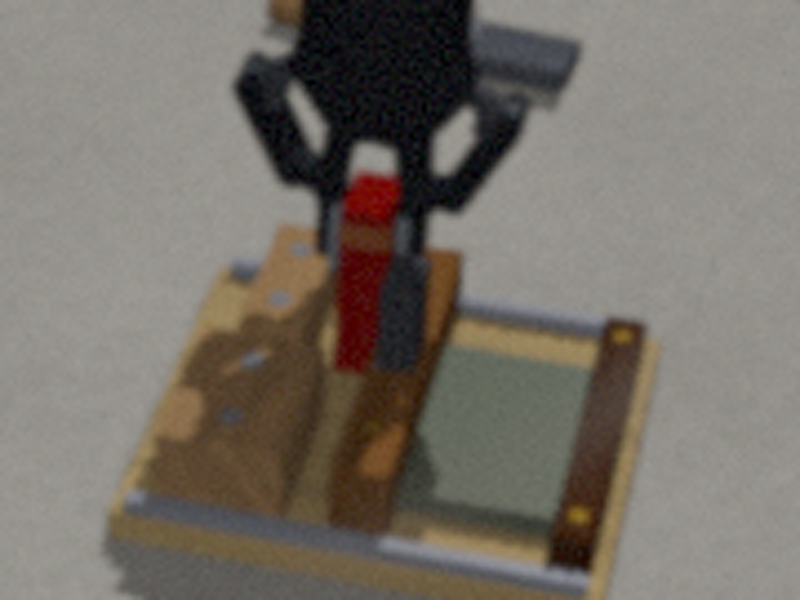

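The spacer presses at about 12.7 N along jig x, and the down-force is about 13 N. I'll press slightly harder, ease the down-load, and check that it holds steady.

move_arm([
  [0,0.003,-0.001,0,10],
  [0,0.006,-0.003,0,10],
  [0,0.006,-0.003,0,10],
  [0,0.006,-0.003,0,10],
  [0,0.006,-0.003,0,10],
  [0,0.006,-0.003,0,10],
  [0,0.006,-0.003,0,10],
  [0,0.006,-0.003,0,10],
])

```text
t: 14.8
tcp_pos: [0.566, 0.1185, 0.0782]
tool_rot: [0.604, 0.797, -0.007, -0.006]
force: [-13.1, -7.4, 10.6]
finger_gap: 0.274
```

move_arm([
  [0,0,0,0,10],
  [0,0,0,0,10],
  [0,0,0,0,10],
  [0,0,0,0,10],
  [0,0,0,0,10],
  [0,0,0,0,10],
  [0,0,0,0,10],
  [0,0,0,0,10],
])

```text
t: 15.47
tcp_pos: [0.566, 0.1185, 0.0782]
tool_rot: [0.604, 0.797, -0.007, -0.006]
force: [-13.7, -7.0, 11.2]
finger_gap: 0.268
```

```bash
python3 m2.py 14
python3 - <<'E'
from h import *
p,d=manip.snapshot("scene");P=cloud("scene",d);near=np.hypot(P[...,0]-.65,P[...,1]-.09)<.12
pi=p.astype(int);m=near&(P[...,2]>.021)&(P[...,2]<.035)&(pi[...,1]>pi[...,0]-2)&(pi[...,1]>pi[...,2]+4)
m=cv2.morphologyEx(m.astype(np.uint8),cv2.MORPH_OPEN,np.ones((5,5)))
n,l,st,_=cv2.connectedComponentsWithStats(m);i=1+st[1:,4].argmax();q=P[l==i];print("panel",st[i],cv2.minAreaRect((q[:,:2]*1000).astype(np.float32)),inj(q.mean(0)))
s=manip.sense();F=s["force"];print("force along jig x",F[0]*np.cos(YAW)+F[1]*np.sin(YAW),"z",F[2],"qd",np.abs(s["qd"]).max())
E
```

```text
t 15.4667 tcp [0.566  0.1185 0.0782] jig [-0.0233  0.0448] angy 15.66 F [-13.69  -7.04  11.16] gap 0.268 toolz [-0.0176 -0.0037 -0.9998]
delta [-0.0018 -0.0196 -0.1542] twist 0.007
367 jig x pct [-0.0336 -0.0313 -0.0235 -0.0147 -0.008 ] y [0.0238 0.0264 0.0293 0.0464 0.0568] z [0.0229 0.0789 0.1262]
face y 0.0284 x [-0.0325 -0.0092]
0.021 34 x -0.033 -0.0191 y 0.0259 0.0327
0.033 33 x -0.0325 -0.0171 y 0.0249 0.0317
0.045 38 x -0.0338 -0.0158 y 0.0242 0.0321
0.057 43 x -0.0346 -0.0159 y 0.024 0.0338
0.069 44 x -0.0336 -0.0077 y -0.0136 0.0353
0.081 44 x -0.0321 -0.0119 y 0.0245 0.0317
0.105 114 x -0.0367 -0.01 y 0.0243 0.0618
panel [ 341  243   41   41 1176] ((649.2786254882812, 88.57827758789062), (68.28678131103516, 114.10223388671875), 15.931670188903809) [ 0.05029145 -0.00920648]
force along jig x -14.779428293709797 z 10.004645473680686 qd 0.0013438130470644254
```

View pics/s14.png

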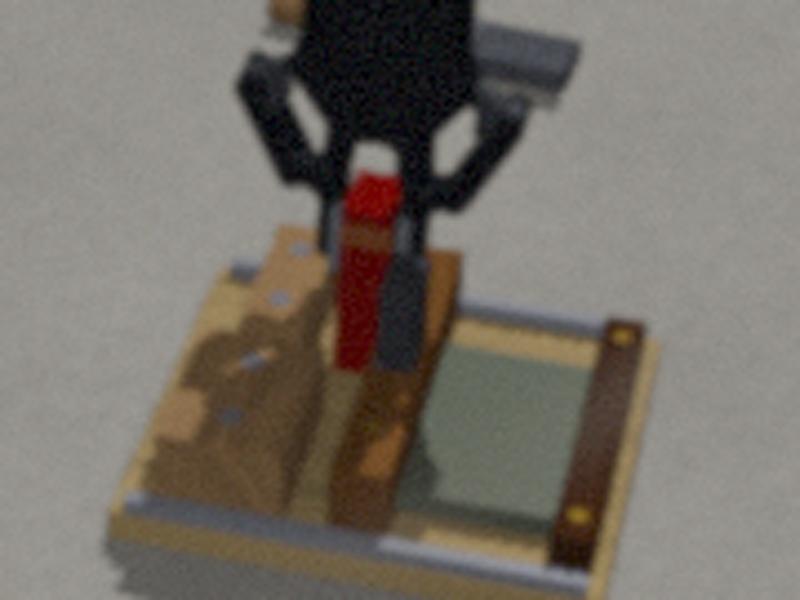

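```bash
python3 -c "
from station import manip
print(manip.sign_off())"
```

```text
the job is handed in; nothing more can be done
None
```

I handed the job in at about 15.5 s with the spacer still gripped and pressing on the jaw. The sign-off gives no verdict.

**What I did**
- **Jaw:** I pushed the handle with closed fingers up to about 26 N until nothing moved any further. Afterwards the cameras put the joint at about 0.020 m, with the panel flush and square against the strip.
- **Spacer:** I took the red spacer from the 46 × 58 mm rack, not from the smaller look-alike. It went upright to the bottom of the gap at the thin stop (the +y side). I then pressed it towards the panel.

**Last checks**
- **Push:** it held steady at about 15 N along the closing direction, with about 10 N of load downward.
- **Grip:** the fingers were set to 80 N and stopped at an opening of about 23 mm on the 24 mm spacer.
- **Tilt:** the tool leans about 0.018 rad.
- **Finger clearance:** by calculation, the fingertips are about 11 mm above the jaw.
- **Spacer height:** worked out from the arm's position, its underside is within about 1 mm of the base.
- **Panel:** its angle read about 0.5° (0.008 rad) off the jig's, within the measuring noise.
- **Bystanders:** I never sent the arm near the jar, ferrule or brush, but I did not measure them again at the end.

**What disagreed or was not checked**
- The two cameras differed by 2–3 mm in x, so I used the mean for positions.
- An automatic panel fit on a top view failed because the colour mask took in other parts, so I judged the panel from the picture and the scene camera.
- The individual contact forces could not be measured, only the total force on the tool.

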